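# Find the release notch in the rim of a plate clamp and hold its key down

## Task

With the gripper shut, set the fingertips down on the top of the round clamp's rim beside the little index post and feel your way along the rim, anticlockwise as seen from above (first towards the robot's side) until you find the one notch in it. Then press the key inside the notch fully down, so that the three dogs let go of the copper plate, and finish while still holding the key down. Do not touch the copper plate, and leave everything else on the table where it is.

Things in the scene. Friction and masses are not known exactly. Their poses are not given: they have to be found in the camera images.
- clamp: Engraver's round plate clamp, fixed to the table. Origin: centre of its underside, on the table; z up. Dark foot 270 mm across, 12 mm high; on it a raised aluminium rim: flat-topped ring, outside diameter 220 mm, inside 172 mm, its top 62 mm above the table, rigid, locked. Inside it the bed is 30 mm above the table; three steel dogs (tops at 42 mm) reach 5 mm over the plate's edge
- rim_start (a point): Point on the rim's top, on its mid-line (radius 98 mm), right beside the index post (clamp frame 0, 98, 62 mm): start of the search. The rim has one notch, a gap right across it, 48 mm long along the rim, open inwards and outwards. The notch's middle lies anywhere from 60 to 166 degrees anticlockwise (from above) of this point; find it by touch or sight
- rim_way (a point): Point on the rim's top, on its mid-line, 35 degrees (59 mm straight) anticlockwise from rim_start; the rim is always plain there
- post_head (a point): Top of the index post: steel, 14 mm across at its head, 68 mm high, standing on the foot outside the rim, 127 mm from the clamp's centre in the clamp's +y direction
- release_key (a joint): Plain aluminium key in the notch, 44 mm along the rim by 22 mm, same metal as the rim: 0 m = up (its top 8 mm below the rim's top), grows as it is pressed straight down, 0.006 m = fully down on its stop. A spring pushes it up, 2 N at rest and 6.3 N fully down; it comes up when let go. The dogs draw back as it goes down
- plate: Engraved copper plate, disc 136 mm across and 5 mm thick, lying loose on the clamp's bed inside the rim, its top 35 mm above the table. Origin: centre of its underside. Not to be touched
- graver: Bystander: graver with wooden handle, 150 mm long, lying near the clamp
- brush: Bystander: flat brush, 170 mm long, lying near the clamp
- bowl: Bystander: small copper bowl, 80 mm across, 35 mm high, behind the clamp
- jar: Bystander: amber glass jar, 60 mm across, 65 mm high, behind the clamp
- spare: Bystander: spare copper plate, 140 mm across, 18 mm high, on the left of the table
- mug: Bystander: white mug, 76 mm across, 90 mm high, on the right
- blank: Bystander: dark steel strip 170 x 35 x 5 mm on a glass pane, on the right

How it is judged:
By the outcome, as a careful person would: the job done as asked, in the order asked, and still so for the second after the job is handed in, while the arm keeps its last pose, push and grip.
It also fails if it takes over 72 s, if anything falls off the work surface, if the arm or the gripper's body presses on something with over 40 N, if the wrist force passes 120 N, or if a joint passes its speed limit or range.

## Robot

A 6-joint arm with a two-finger parallel gripper is mounted at the origin on the work surface. World frame = base frame: x ahead of the robot, y to its left, z up, the work surface at z = 0. Lengths are in m, angles in rad, forces in N, time in s.
With the tool pointing down it reaches from about 0.25 to 0.775 m from the base axis. Payload 4 kg.
Tool frame: the origin (TCP) lies between the finger pads, 19 mm behind the fingertips; this is the grasp point; z points along the fingers, y is the line along which they close (so a half turn about z gives the same grasp; the last joint's range is limited). The gripper opens to 94 mm and grips with 3 to 60 N. Pads are 16 mm wide; open, the fingers measure 119 mm over their backs; the gripper's body (75 mm by 177 mm) begins 78 mm behind the grasp point.
Start: joints at [1.064, 0.087, 1.371, -0, 1.684, -0.103], TCP at [0.216, 0.506, 0.224] pointing down, gripper open.
Joint ranges: [-3.1, 3.1], [-0.76, 2.03], [0.27, 2.55], [-1.08, 4.22], [0.17, 2.65], [-2.57, 2.57]. Speed limits (rad/s): [2.79, 2.79, 3.14, 3.14, 3.14, 3.14].

## Interface

Orientations are given as [roll, pitch, yaw] about the fixed x, y, z axes, in that order (R = Rz(yaw) Ry(pitch) Rx(roll)).
In Python, from bench import robot gives the robot as it stands. The module is installed in compiled form; this text tells all that it offers.
- The arm moves only by the tool move_arm, never from a script. Its argument "motion" is one flat list of numbers, 7 for each row, row after row: the turn, a rotation vector about the tool's x, y, z in units of 45 degrees (1.0 is 45 degrees), then the shift along the tool's x, y, z in units of 100 mm (1.0 is 100 mm), then the opening, from 0 (shut) to 1 (fully open). A call has 1 to 12 rows; each row shifts and turns the commanded pose from where the row before left it, along the tool's axes as they then stand; what a row does not reach is not made up. A row lasts 1/12 s, in which the tool goes at most 41.7 mm and 7.16 degrees, less where a joint would pass 70% of its speed; a pose out of reach is approached as far as the arm can. A call with a number of a shift or a turn outside -1 to 1 is refused whole. A call with a gripper value outside its range is refused whole. The fingers move at their own pace and stop on an object; the grip force is fixed at half the most. Time passes only in rows, so rows that do not move let the fingers close. It gives the time, the measured TCP pose, the force, the opening and the grip force at its end, in the units of the state.
- robot.get_obs(): the state, without advancing time (a new reading comes with each control period).
- robot.snapshot(name): name is "scene" or "top" or "wrist"; returns the picture (480x640x3 uint8, red, green, blue); there is no depth.
- robot.get_calibration(name): a dict with "fx", "fy", "cx", "cy" (pixels), "R" (3x3) and "t" (3): a world point X has camera coordinates R X + t. Camera axes: x right, y down, z forward; pixel columns grow to the right and rows downward; lengths in m; the calibration is good to about 2 mm. A picture is of the moment at which its call begins: read the wrist's pose just before it. get_calibration takes no time and is no camera call; for the wrist camera it gives the pose at the moment of the call.
- robot.close_job(): hands the job in; it is judged then, once.
The state is a dict: "time": time; "joint_positions": joint angles; "qvel": joint speeds; "joint_torque": joint torques, N m; "tool_pos": TCP position; "ee_rot": TCP orientation; "wrist_force": force on the tool from outside, world axes, zero at the start; "wrist_torque": the same for the moment, N m; "width": finger opening in m; "finger_force": force on a finger pad.
Only numpy, scipy, OpenCV 4.12 (cv2) and the standard library are available. Lean on these libraries where they do the work, as an engineer would, in place of code of your own. Each camera call takes 0.05 s, during which the arm holds its last target. There are 200 camera calls.

## Working session

There is one attempt and no reset: what is moved stays moved. The work goes in short steps, Python scripts to look and compute and a tool call to move; the robot and the scene stay as the last step left them, time stands still between calls to the robot, and variables do not carry over. Pictures are saved under pics/ and viewed, at most 10 in all, crops included, and the job is handed in when it is done.

Besides the shell and the picture viewer there is one more tool, called by a JSON object that holds its "fn" and its "kwargs". move_arm: Moves the arm, as the interface text tells. Shifts and turns lie within -1 to 1; 1 stands for 100 mm of shift or 45 degrees of turn. Its arguments: {"type":"object","properties":{"motion":{"type":"array","items":{"type":"number"}}},"required":["motion"]}

```bash
mkdir -p pics; python3 - <<'E'
from bench import robot
import cv2
o=robot.get_obs();print(o['time'],o['tool_pos'],o['ee_rot'],o['wrist_force'],o['width'])
for n in('top','scene'):
    cv2.imwrite(f'pics/{n}0.png',robot.snapshot(n)[:,:,::-1])
    print(n,robot.get_calibration(n))
E
```

```text
0.0 [0.21586476 0.50531679 0.22312315] [-3.13945936e+00 -2.26808827e-04  2.73778974e+00] [ 0.09855743 -0.40316215  0.23007099] 0.09385721437883934
top {'fx': 534.7634037961886, 'fy': 534.7634037961886, 'cx': 319.93428299734916, 'cy': 237.46086267117713, 'R': array([[-0.02450471, -0.9996595 , -0.00896679],
       [-0.98214656,  0.02574691, -0.18634705],
       [ 0.18651447,  0.00424032, -0.98244306]]), 't': array([0.0136812 , 0.57899715, 1.35422586])}
scene {'fx': 440.65250771684157, 'fy': 440.65250771684157, 'cx': 314.4384449559403, 'cy': 235.3731200785252, 'R': array([[-0.55406758,  0.83219675, -0.02139347],
       [ 0.57759452,  0.36579557, -0.72977954],
       [-0.59949453, -0.41670393, -0.68334775]]), 't': array([ 0.3287306 , -0.27373493,  1.67910171])}
```

View pics/top0.png

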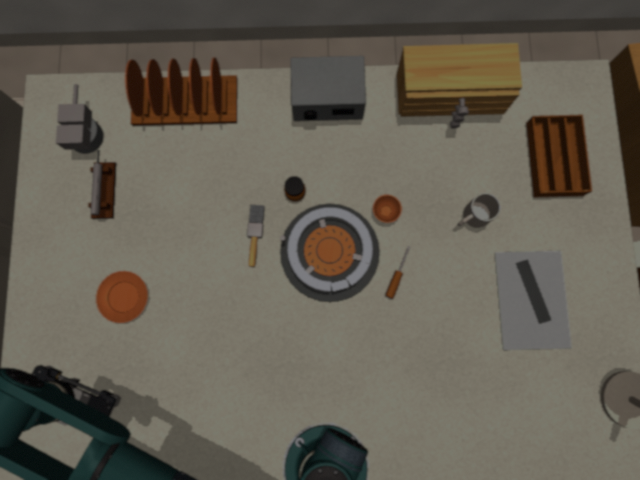

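View pics/scene0.png

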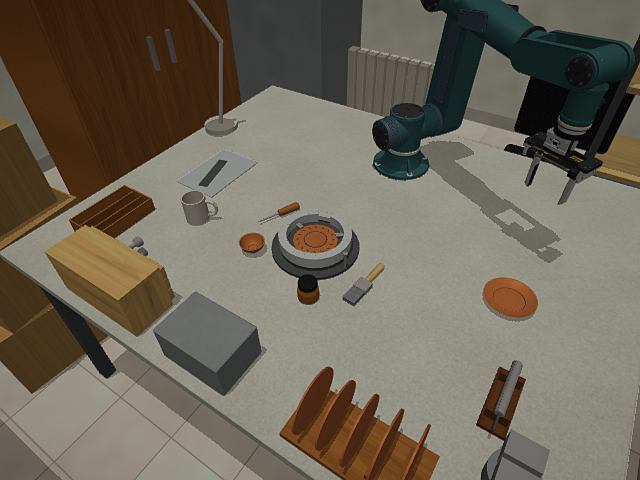

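The top view shows the clamp near (330,251), with the index post at about (284,242) and possible notch marks near (340,288). I'll enlarge it.

```bash
cat > h.py <<'E'
import numpy as np, cv2
from bench import robot
def ray(c,u,v,z):
    R,t=np.array(c['R']),np.array(c['t']); C=-R.T@t
    d=R.T@np.array([(u-c['cx'])/c['fx'],(v-c['cy'])/c['fy'],1]); return C+d*(z-C[2])/d[2]
def proj(c,X):
    p=np.array(c['R'])@np.array(X)+c['t']; return np.array([c['fx']*p[0]/p[2]+c['cx'],c['fy']*p[1]/p[2]+c['cy']])
E
python3 - <<'E'
from h import *
im=cv2.imread('pics/top0.png')[195:307,270:390]
cv2.imwrite('pics/crop0.png',cv2.resize(im,None,fx=5,fy=5,interpolation=cv2.INTER_CUBIC))
c=robot.get_calibration('top')
print(ray(c,330,249,.062),ray(c,284,242,.068))
E
```

```text
[ 0.54641198 -0.02653335  0.062     ] [0.5670105  0.09285176 0.068     ]
```

View pics/crop0.png

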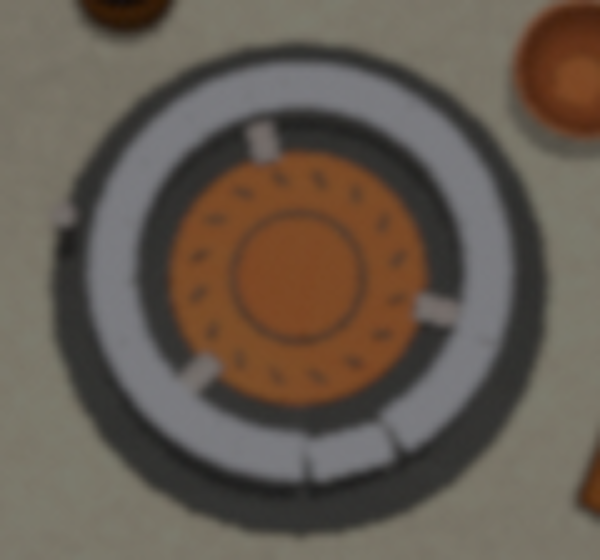

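```bash
python3 - <<'E'
from h import *
c=robot.get_calibration('top')
f=lambda u,v,z: ray(c,270+(u+.5)/5-.5,195+(v+.5)/5-.5,z)
C=f(301,272,.062);P=f(65,214,.068);K=f(350,452,.056)
# check circle radius of rim
for p in((86,272),(516,272),(301,60),(301,485)): print(np.linalg.norm((f(*p,.062)-C)[:2]))
a=lambda X:np.degrees(np.arctan2(*(X-C)[1::-1]))
print(C,P,K,np.linalg.norm((P-C)[:2]),np.linalg.norm((K-C)[:2]),a(P),a(K),(a(K)-a(P))%360)
for u,v in((304,440),(387,427)):
  X=f(u,v,.062);print((a(X)-a(P))%360)
ps=np.radians(a(P));S=C+.098*np.array([np.cos(ps),np.sin(ps),0]);print('start',S, 'yaw for y tangent at notch',a(K))
o=robot.get_obs();yaw=o['ee_rot'][2];d=S-o['tool_pos']
x=np.array([np.cos(yaw),np.sin(yaw)]);y=np.array([np.sin(yaw),-np.cos(yaw)])
print('d tool',x@d[:2],y@d[:2],o['joint_positions'])
E
```

```text
0.11224863595055602
0.1120846965534937
0.11383355160017164
0.11098787570592379
[ 0.54642555 -0.02601182  0.062     ] [0.57930806 0.09636111 0.068     ] [ 0.45240309 -0.04879689  0.056     ] 0.1267138308423604 0.09674389596471163 74.95947387353279 -166.37775592220342 118.66277020426378
104.44848466560389
132.15594690762993
start [0.57185676 0.06863094 0.062     ] yaw for y tangent at notch -166.37775592220342
d tool -0.4989404732901748 -0.26173155262774384 [ 1.06392315e+00  8.79054984e-02  1.37210072e+00 -4.35109836e-05
  1.68363657e+00 -1.03088576e-01]
```

{"fn": "move_arm", "kwargs": {"motion": [0, 0, -0.12, 0, 0, 0, 0, 0, 0, -0.13, 0, 0, 0, 0, 0, 0, -0.13, 0, 0, 0, 0, 0, 0, -0.13, 0, 0, 0, 0, 0, 0, 0, -0.1, -0.12, 0, 0, 0, 0, 0, -0.18, -0.22, 0, 0, 0, 0, 0, -0.2, -0.25, 0, 0, 0, 0, 0, -0.2, -0.25, 0, 0, 0, 0, 0, -0.2, -0.25, 0, 0, 0, 0, 0, -0.2, -0.25, 0, 0, 0, 0, 0, -0.2, -0.25, 0, 0, 0, 0, 0, -0.2, -0.25, 0, 0]}}

```text
time: 1.1
tool_pos: [0.3639, 0.3198, 0.2238]
ee_rot: [-3.141, -0.001, 3.139]
wrist_force: [0.5, 0.1, 0.6]
width: 0.017
finger_force: 0.0
```

{"fn": "move_arm", "kwargs": {"motion": [0, 0, 0, -0.2, -0.25, 0, 0, 0, 0, 0, -0.2, -0.25, 0, 0, 0, 0, 0, -0.2, -0.25, 0, 0, 0, 0, 0, -0.2, -0.25, 0, 0, 0, 0, 0, -0.2, -0.25, 0, 0, 0, 0, 0, -0.2, -0.25, 0, 0, 0, 0, 0, -0.2, -0.25, 0, 0, 0, 0, 0, -0.2, -0.22, 0, 0, 0, 0, 0, -0.15, -0.1, 0, 0, 0, 0, 0, -0.05, 0, 0, 0, 0, 0, 0, 0, 0, 0, 0, 0, 0, 0, 0, 0, 0, 0]}}

```text
time: 2.1
tool_pos: [0.5422, 0.1144, 0.2237]
ee_rot: [3.141, -0.002, 3.139]
wrist_force: [-0.0, 0.2, -0.3]
width: 0.0002
finger_force: 0.0
```

```bash
python3 - <<'E'
from h import *
o=robot.get_obs();print(o['time'],o['tool_pos'],o['ee_rot'],o['wrist_force'],o['width'])
im=robot.snapshot('wrist')[:,:,::-1];cv2.imwrite('pics/w1.png',im)
c=robot.get_calibration('wrist')
C=np.array([.5464,-.026,.062])
for n,X in(('C',C),('P',[.5793,.0964,.068]),('K',[.4524,-.0488,.056])):print(n,proj(c,X))
import pickle;pickle.dump(c,open('c1.pkl','wb'))
E
```

```text
2.1 [0.5422401  0.11443289 0.22374589] [ 3.14105579e+00 -1.60622071e-03  3.13894237e+00] [-0.01000731  0.22971036 -0.30194393] 0.00017963864634021028
C [145.69238733 229.04055644]
P [295.69247543 268.84123504]
K [104.78530671 109.04818901]
```

View pics/w1.png

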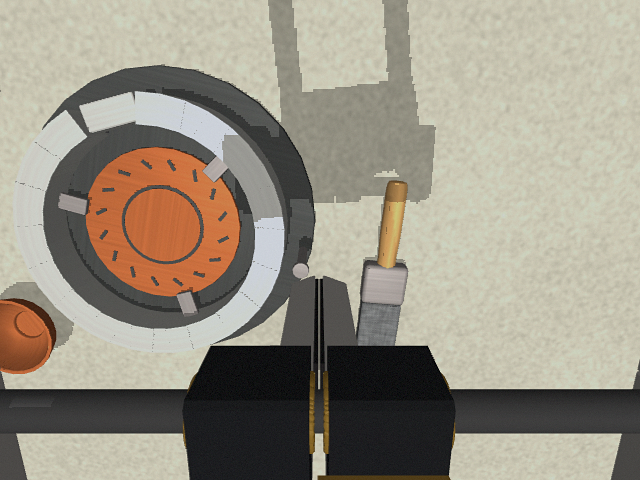

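Wrist view: the post head is at (301,270), the key at about (108,112), and the rim spans columns 14–284 and rows 92–352. I'll crop it to refine these.

```bash
python3 - <<'E'
from h import *
import pickle;c=pickle.load(open('c1.pkl','rb'))
im=cv2.imread('pics/w1.png')[70:370,0:330].copy()
im=cv2.resize(im,None,fx=2,fy=2,interpolation=cv2.INTER_CUBIC)
P=ray(c,301,270,.068);K=ray(c,108,112.5,.054);print(P,K)
# center from P (127) and top view; overlay
C0=np.array([.5464,-.026,.062])
for nm,C,col in(('old',C0,(0,0,255)),('shift',C0+(P-[.5793,.0964,.068])*[1,1,0],(0,255,0))):
  print(nm,C,np.linalg.norm((P-C)[:2]),np.linalg.norm((K-C)[:2]))
  for r in(.086,.110):
    pts=np.array([proj(c,C+r*np.array([np.cos(t),np.sin(t),0])) for t in np.linspace(0,6.283,90)])
    cv2.polylines(im,[np.int32(np.round((pts-[0,70])*2))],True,col,1)
cv2.imwrite('pics/w1c.png',im)
E
```

```text
[0.58033566 0.10076543 0.068     ] [ 0.45490487 -0.04767731  0.054     ]
old [ 0.5464 -0.026   0.062 ] 0.13122919960754184 0.09402800021045517
shift [ 0.54743566 -0.02163457  0.062     ] 0.1267445067843179 0.09612580686177125
```

View pics/w1c.png

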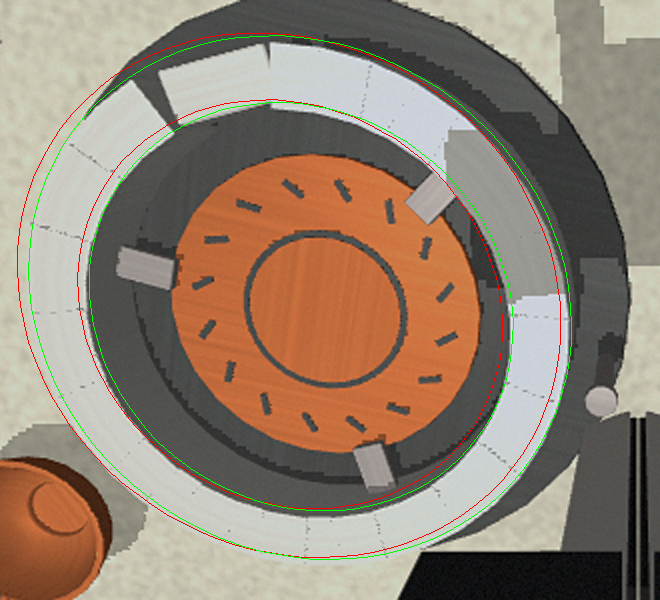

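The fitted circle puts the centre near (0.549, −0.0215), start at (0.573, 0.073) and the key at (0.455, −0.048), which is 120° round. Next I go above the start and descend.

{"fn": "move_arm", "kwargs": {"motion": [0, 0, 0, -0.1, -0.13, 0, 0, 0, 0, 0, -0.1, -0.13, 0, 0, 0, 0, 0, -0.11, -0.15, 0.1, 0, 0, 0, 0, 0, 0, 0.2, 0, 0, 0, 0, 0, 0, 0.2, 0, 0, 0, 0, 0, 0, 0.2, 0, 0, 0, 0, 0, 0, 0.2, 0, 0, 0, 0, 0, 0, 0.2, 0, 0, 0, 0, 0, 0, 0.12, 0, 0, 0, 0, 0, 0, 0.08, 0, 0, 0, 0, 0, 0, 0, 0, 0, 0, 0, 0, 0, 0, 0]}}

```text
time: 3.15
tool_pos: [0.5739, 0.0728, 0.0947]
ee_rot: [3.142, 0.0, 3.139]
wrist_force: [0.0, -0.5, 1.4]
width: 0.001
finger_force: 0.0
```

```bash
python3 - <<'E'
from h import *
o=robot.get_obs();print(o['time'],o['tool_pos'],o['ee_rot'],o['wrist_force'])
C=np.array([.549,-.0215]);d=o['tool_pos'][:2]-C;print(np.linalg.norm(d),np.degrees(np.arctan2(d[1],d[0])))
E
```

```text
3.15 [0.57393303 0.07275705 0.09474577] [3.14152166e+00 4.96890187e-04 3.13861711e+00] [ 0.04710629 -0.52464374  1.42551361]
0.09749896300972488 75.18338849016227
```

{"fn": "move_arm", "kwargs": {"motion": [0, 0, 0, 0, 0, 0.03, 0, 0, 0, 0, 0, 0, 0.03, 0, 0, 0, 0, 0, 0, 0.03, 0, 0, 0, 0, 0, 0, 0.02, 0, 0, 0, 0, 0, 0, 0.01, 0, 0, 0, 0, 0, 0, 0.01, 0, 0, 0, 0, 0, 0, 0, 0]}}

```text
time: 3.73
tool_pos: [0.5737, 0.0726, 0.0812]
ee_rot: [3.141, 0.0, 3.138]
wrist_force: [0.8, -0.6, 0.9]
width: 0.0006
finger_force: 0.0
```

{"fn": "move_arm", "kwargs": {"motion": [0, 0, 0, 0, 0, 0.006, 0, 0, 0, 0, 0, 0, 0, 0]}}

```text
time: 3.9
tool_pos: [0.5738, 0.0726, 0.0811]
ee_rot: [3.142, 0.0, 3.138]
wrist_force: [-0.7, 0.2, 1.0]
width: 0.0002
finger_force: 0.5
```

{"fn": "move_arm", "kwargs": {"motion": [0, 0, 0, 0, 0, 0.006, 0, 0, 0, 0, 0, 0, 0, 0]}}

```text
time: 4.07
tool_pos: [0.5739, 0.0726, 0.0809]
ee_rot: [3.142, 0.001, 3.138]
wrist_force: [-1.3, 0.0, 4.0]
width: 0.0003
finger_force: 2.0
```

```bash
python3 - <<'E'
import numpy as np
C=np.array([.549,-.0215])
p=np.array([.5738,.0726]);a=75.2
for n in range(3):
  r=[]
  for i in range(12):
    a+=2.5;q=C+.098*np.array([np.cos(np.radians(a)),np.sin(np.radians(a))])
    s=np.round((q-p)*[-10,10],3);p=p+s*[-.1,.1];r.append(f"{s[0]:.3f},{s[1]:.3f}")
  print(a,'; '.join(r))
E
```

```text
105.2 0.039,0.017; 0.042,0.008; 0.042,0.006; 0.043,0.005; 0.043,0.002; 0.042,0.001; 0.043,-0.001; 0.043,-0.003; 0.042,-0.005; 0.043,-0.006; 0.041,-0.009; 0.042,-0.010
135.2 0.041,-0.012; 0.040,-0.014; 0.040,-0.016; 0.039,-0.017; 0.039,-0.019; 0.037,-0.021; 0.036,-0.022; 0.036,-0.024; 0.034,-0.026; 0.034,-0.026; 0.032,-0.029; 0.030,-0.029
165.2 0.030,-0.031; 0.028,-0.033; 0.027,-0.033; 0.025,-0.035; 0.023,-0.035; 0.022,-0.037; 0.021,-0.038; 0.019,-0.038; 0.017,-0.039; 0.015,-0.040; 0.014,-0.041; 0.011,-0.041
```

{"fn": "move_arm", "kwargs": {"motion": [0, 0, 0, 0.039, 0.012, 0.004, 0, 0, 0, 0, 0.042, 0.008, 0, 0, 0, 0, 0, 0.042, 0.006, 0, 0, 0, 0, 0, 0.043, 0.005, 0, 0, 0, 0, 0, 0.043, 0.002, 0, 0, 0, 0, 0, 0.042, 0.001, 0, 0, 0, 0, 0, 0.043, -0.001, 0, 0, 0, 0, 0, 0.043, -0.003, 0, 0, 0, 0, 0, 0.042, -0.005, 0, 0, 0, 0, 0, 0.043, -0.006, 0, 0, 0, 0, 0, 0.041, -0.009, 0, 0, 0, 0, 0, 0.042, -0.01, 0, 0]}}

```text
time: 5.07
tool_pos: [0.5244, 0.0734, 0.081]
ee_rot: [3.14, 0.005, 3.138]
wrist_force: [4.0, 1.2, 5.3]
width: 0.0006
finger_force: 3.0
```

{"fn": "move_arm", "kwargs": {"motion": [0, 0, 0, 0.041, -0.012, 0, 0, 0, 0, 0, 0.04, -0.014, 0, 0, 0, 0, 0, 0.04, -0.016, 0, 0, 0, 0, 0, 0.039, -0.017, 0, 0, 0, 0, 0, 0.039, -0.019, 0, 0, 0, 0, 0, 0.037, -0.021, 0, 0, 0, 0, 0, 0.036, -0.022, 0, 0, 0, 0, 0, 0.036, -0.024, 0, 0, 0, 0, 0, 0.034, -0.026, 0, 0, 0, 0, 0, 0.034, -0.026, 0, 0, 0, 0, 0, 0.032, -0.029, 0, 0, 0, 0, 0, 0.03, -0.029, 0, 0]}}

```text
time: 6.07
tool_pos: [0.4801, 0.0487, 0.0808]
ee_rot: [3.139, 0.004, 3.139]
wrist_force: [2.3, 1.9, 5.4]
width: 0.0004
finger_force: 2.6
```

{"fn": "move_arm", "kwargs": {"motion": [0, 0, 0, 0.03, -0.031, 0, 0, 0, 0, 0, 0.028, -0.033, 0, 0, 0, 0, 0, 0.027, -0.033, 0, 0, 0, 0, 0, 0.025, -0.035, 0, 0, 0, 0, 0, 0.023, -0.035, 0, 0, 0, 0, 0, 0.022, -0.037, 0, 0, 0, 0, 0, 0.021, -0.038, 0, 0, 0, 0, 0, 0.019, -0.038, 0, 0, 0, 0, 0, 0.017, -0.039, 0, 0, 0, 0, 0, 0.015, -0.04, 0, 0, 0, 0, 0, 0.014, -0.041, 0, 0, 0, 0, 0, 0.011, -0.041, 0, 0]}}

```text
time: 7.07
tool_pos: [0.4546, 0.0058, 0.081]
ee_rot: [3.136, 0.003, 3.139]
wrist_force: [2.0, 4.6, 8.3]
width: 0.0005
finger_force: 4.4
```

```bash
python3 - <<'E'
import numpy as np
from h import robot
C=np.array([.549,-.0215])
o=robot.get_obs();p=o['tool_pos'][:2];d=p-C;a=np.degrees(np.arctan2(d[1],d[0]))
print(o['time'],p,np.linalg.norm(d),a,o['wrist_force'])
for n in range(3):
  r=[]
  for i in range(10):
    a+=1.;q=C+.098*np.array([np.cos(np.radians(a)),np.sin(np.radians(a))])
    s=np.round((q-p)*[-10,10],3);p=p+s*[-.1,.1];r.append(f"{s[0]:.3f},{s[1]:.3f}")
  print(a,'; '.join(r))
cv=__import__('cv2');cv.imwrite('pics/w2.png',robot.snapshot('wrist')[:,:,::-1])
E
```

```text
7.0667 [0.45456132 0.00576672] 0.09829617889589777 163.89529622611317 [1.96517104 4.59289649 8.32939257]
173.89529622611317 0.002,-0.017; 0.004,-0.017; 0.004,-0.016; 0.004,-0.017; 0.003,-0.017; 0.003,-0.017; 0.003,-0.017; 0.003,-0.017; 0.002,-0.016; 0.002,-0.017
183.89529622611317 0.002,-0.017; 0.001,-0.018; 0.001,-0.017; 0.001,-0.017; 0.000,-0.017; 0.001,-0.017; -0.001,-0.017; 0.000,-0.017; -0.001,-0.017; -0.001,-0.017
193.89529622611317 -0.001,-0.017; -0.002,-0.017; -0.001,-0.017; -0.003,-0.017; -0.002,-0.017; -0.003,-0.017; -0.003,-0.017; -0.003,-0.017; -0.004,-0.016; -0.004,-0.017
```

View pics/w2.png

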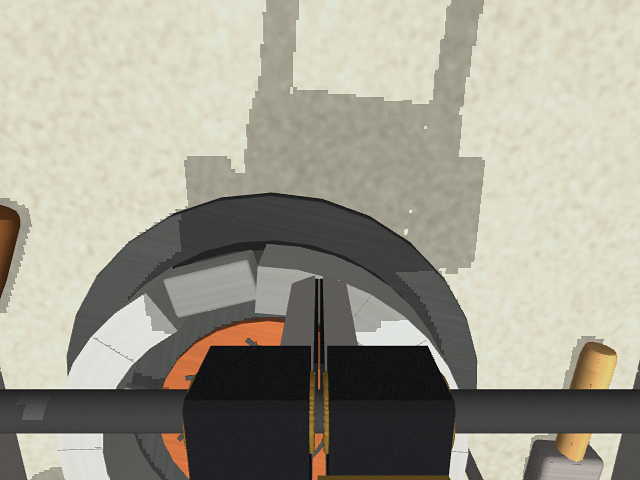

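The key is visible ahead with its top centre at about (211,284); the fingertips are at (319,285) on plain rim. Sliding on in finer steps.

{"fn": "move_arm", "kwargs": {"motion": [0, 0, 0, 0.008, -0.033, 0, 0, 0, 0, 0, 0.008, -0.033, 0, 0, 0, 0, 0, 0.006, -0.034, 0, 0, 0, 0, 0, 0.006, -0.034, 0, 0, 0, 0, 0, 0.004, -0.033, 0, 0, 0, 0, 0, 0.003, -0.035, 0, 0, 0, 0, 0, 0.002, -0.034, 0, 0]}}

```text
time: 7.7
tool_pos: [0.4503, -0.0175, 0.0807]
ee_rot: [3.135, 0.001, 3.139]
wrist_force: [1.5, 6.1, 9.0]
width: 0.0007
finger_force: 4.5
```

```bash
python3 - <<'E'
from h import *
o=robot.get_obs();print(o['tool_pos'],o['wrist_force'])
cv2.imwrite('pics/w3.png',robot.snapshot('wrist')[:,:,::-1])
c=robot.get_calibration('wrist')
# w2-derived key position: same camera orientation, translated by tool motion
c2=dict(c);C2=-np.array(c['R']).T@c['t']+np.array([.45456,.00577,.081])-o['tool_pos'];c2['t']=-np.array(c['R'])@C2
K=ray(c2,211,284.5,.054);T=np.r_[.45456,.00577,.062]
print(K,proj(c2,T))
E
```

```text
[ 0.45025027 -0.01749113  0.08068783] [1.53627193 6.08890684 9.02866459]
[ 0.45225396 -0.04712972  0.054     ] [318.16125277 294.69464725]
```

{"fn": "move_arm", "kwargs": {"motion": [0, 0, 0, 0.002, -0.03, 0, 0, 0, 0, 0, 0, -0.03, 0, 0, 0, 0, 0, 0, -0.03, 0, 0, 0, 0, 0, -0.002, -0.03, 0, 0, 0, 0, 0, -0.004, -0.03, 0, 0]}}

```text
time: 8.17
tool_pos: [0.4487, -0.0349, 0.0783]
ee_rot: [3.141, -0.004, 3.139]
wrist_force: [-0.8, -0.1, 0.6]
width: 0.0005
finger_force: 0.0
```

{"fn": "move_arm", "kwargs": {"motion": [0, 0, 0, -0.004, -0.02, 0, 0, 0, 0, 0, -0.004, -0.02, 0, 0, 0, 0, 0, -0.004, -0.02, 0, 0]}}

```text
time: 8.42
tool_pos: [0.451, -0.0413, 0.0789]
ee_rot: [3.141, -0.002, 3.138]
wrist_force: [-0.3, -0.6, 0.3]
width: 0.0008
finger_force: 0.0
```

The force fell to zero and z dropped about 2.5 mm, so this is the notch. Centring, then pressing.

{"fn": "move_arm", "kwargs": {"motion": [0, 0, 0, -0.01, -0.03, 0, 0, 0, 0, 0, -0.01, -0.03, 0, 0, 0, 0, 0, 0, 0, 0.02, 0, 0, 0, 0, 0, 0, 0.02, 0, 0, 0, 0, 0, 0, 0.01, 0, 0, 0, 0, 0, 0, 0, 0]}}

```text
time: 8.92
tool_pos: [0.4534, -0.0471, 0.0742]
ee_rot: [3.141, -0.001, 3.138]
wrist_force: [-0.4, -0.9, -0.5]
width: 0.0004
finger_force: 0.0
```

{"fn": "move_arm", "kwargs": {"motion": [0, 0, 0, 0, 0, 0.015, 0, 0, 0, 0, 0, 0, 0.015, 0, 0, 0, 0, 0, 0, 0.015, 0, 0, 0, 0, 0, 0, 0, 0]}}

```text
time: 9.25
tool_pos: [0.4538, -0.0471, 0.0704]
ee_rot: [3.142, 0.0, 3.139]
wrist_force: [-1.3, -0.0, 4.0]
width: 0.0002
finger_force: 1.8
```

{"fn": "move_arm", "kwargs": {"motion": [0, 0, 0, 0, 0, 0.015, 0, 0, 0, 0, 0, 0, 0.015, 0, 0, 0, 0, 0, 0, 0.015, 0, 0, 0, 0, 0, 0, 0, 0]}}

```text
time: 9.58
tool_pos: [0.4539, -0.0471, 0.0669]
ee_rot: [3.141, 0.0, 3.138]
wrist_force: [-3.6, 1.0, 10.1]
width: 0.0002
finger_force: 4.8
```

{"fn": "move_arm", "kwargs": {"motion": [0, 0, 0, 0, 0, 0.01, 0, 0, 0, 0, 0, 0, 0, 0]}}

```text
time: 9.75
tool_pos: [0.4539, -0.0472, 0.0669]
ee_rot: [-3.142, 0.001, 3.138]
wrist_force: [-5.3, 2.7, 14.4]
width: 0.0003
finger_force: 7.0
```

{"fn": "move_arm", "kwargs": {"motion": [0, 0, 0, 0, 0, 0.003, 0, 0, 0, 0, 0, 0, 0, 0, 0, 0, 0, 0, 0, 0, 0, 0, 0, 0, 0, 0, 0, 0]}}

```text
time: 10.08
tool_pos: [0.454, -0.0471, 0.0669]
ee_rot: [-3.142, 0.001, 3.139]
wrist_force: [-5.7, 1.3, 15.0]
width: 0.0004
finger_force: 7.6
```

```bash
python3 - <<'E'
from h import *
o=robot.get_obs();print(o['time'],o['tool_pos'],o['wrist_force'])
a=robot.snapshot('scene')[190:290,260:380,::-1];b=cv2.imread('pics/scene0.png')[190:290,260:380]
cv2.imwrite('pics/cmp.png',np.hstack([cv2.resize(x,(396,330),interpolation=cv2.INTER_CUBIC) for x in(b,a)]))
E
```

```text
10.0833 [ 0.45395436 -0.04713408  0.06685967] [-5.6666228   1.347748   15.04506424]
```

View pics/cmp.png

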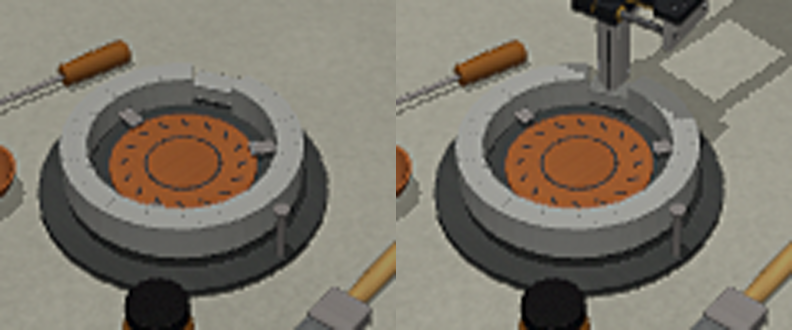

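The comparison shows the dogs at (525,117) and (662,147) drawn back clear of the plate. The fingers are in the notch, and nothing else has moved.

```bash
python3 -c "
from bench import robot
print(robot.close_job())"
```

```text
the job is handed in; nothing more can be done
None
```

I found the notch by feel about 120° anticlockwise of the index post and handed the job in with the key held fully down on its stop (about 15 N). The two dogs visible in the last picture were drawn back clear of the plate, and nothing there had moved.

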